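# Press the cap home on a sample bottle

## Task

Push the carriage, with the bottle standing on it, all the way in under the capping press, and press the red plunger right down to its stop so that it drives the bottle's blue cap fully home. Then let the plunger come up again and draw the carriage all the way back out against its outer stop, the bottle still standing upright in it; do not disturb the other bottles or the beaker around the press.

Things in the scene. Friction and masses are not known exactly. Their poses are not given: they have to be found in the camera images.
- press: capping press fixed to the bench: base plate 110 x 410 mm, 8 mm thick; blue column (y = 85 to 125 mm) with overhanging arm, 50 mm wide, 152 to 182 mm above the bench. Origin: on the bench surface below the plunger's axis; z up. The carriage slides along the press's y: +y is inwards, to the column, -y outwards. Rails and outer stop bar (y = -266 to -274 mm) stand 18 mm high above the bench
- carriage: loose grey slide between the rails, 80 mm wide, 8 mm thick, from y = -145 to 40 mm; 0.3 to 0.6 kg, moved with 2 to 6 N. Origin: underside, centre of the shallow cup (rim 8 mm high, 72 mm across) that holds the bottle; axes as the press. Its origin is at press y = 0 fully in (against the inner stop, bottle under the plunger), at y = -120 mm fully out (against the outer stop)
- tab_center (a point): centre of the yellow upright push tab on the carriage's outer end, 60 mm wide (x), 12 mm thick (y), standing from 16 to 73 mm above the bench; it lies 135 mm outwards (-y) of the carriage's origin. The space between the tab and the cup is free (about 90 mm)
- bottle_center (a point): the bottle to be capped, white, 60 mm across, standing in the carriage's cup, its foot 16 mm above the bench; this point is on its axis, 50 mm above its foot, z along its axis; about 0.15 kg. It can turn in the cup
- press_axis (a point): point on the plunger's axis, on the top of the base plate, 8 mm above the bench; axes as the press
- plunger_top (a point): centre of the flat top of the plunger's red head (56 mm across), 234 mm above the bench when up; moves with the plunger
- plunger (a joint): how far the plunger is pressed down: 0 up (sprung), 0.022 m at its stop. The spring resists with 3 N at the top and 8 N at the stop, plus about 4 N from the bottle's cap from about 11 mm on; released, it comes up by itself
- cap (a joint): how far the bottle's blue cap (42 mm across) has gone down on its neck: 0 to 0.003 m at the start (cap top 112 to 115 mm above the bottle's foot), about 0.011 m when the plunger has driven it fully home. It slides stiffly (about 4 N) and stays where it is
- white1_center (a point): bystander: white bottle with its blue cap already home, 60 mm across, 104 mm high; its centre, 50 mm above the bench
- white2_center (a point): bystander: another such bottle; its centre, 50 mm above the bench
- amber: bystander: amber bottle with black cap, 66 mm across, 130 mm high; origin at the centre of its underside
- beaker: bystander: empty green glass beaker, 70 mm across, 90 mm high; origin at the centre of its underside
Mind the look-alikes: they are no part of the job. Of the things shaped like the carriage, the grey one is meant.

How it is judged (in metres and radians):
On the way, in this order (a step that is already met when the one before it is completed fails the run):
1. the carriage is fully in: the bottle stands under the plunger (axes within 6 mm), its cap still up (horizontal distance between bottle_center and press_axis below 0.006 m and value of joint cap below 0.006 m and value of joint plunger below 0.004 m), for 0.2 s.
2. the plunger is pressed to its stop (within 2.5 mm) on the bottle and the cap is driven home (at least 9 mm down) (value of joint plunger above 0.0195 m and value of joint cap above 0.009 m and horizontal distance between bottle_center and press_axis below 0.008 m), for 0.05 s.
At the end, for the whole second after the job is handed in: The cap is at least 9 mm down (fully home is 11 mm), the plunger is up again (within 2 mm), the carriage is within 12 mm of its outer stop, flat on the base plate and at rest, and the bottle stands upright (within 0.08 rad) in the carriage's cup (value of joint cap above 0.009 m and value of joint plunger below 0.002 m and y of carriage in the frame of press below -0.108 m and z of carriage in the frame of press below 0.012 m and horizontal distance between bottle_center and carriage below 0.006 m and angle between bottle_center's own z axis and vertical below 0.08 rad and linear speed of carriage below 0.01 m/s); the robot touches nothing.
It fails at once if the bottle tips over (leans more than 0.35 rad) (angle between bottle_center's own z axis and vertical above 0.35 rad).
It fails at once if another bottle or the beaker is moved by more than 25 mm (distance of any of white1_center, white2_center, amber, beaker from where it was at the start of the episode above 0.025 m).
It also fails if it takes over 59 s, if anything falls off the work surface, if the arm or the gripper's body presses on something with over 40 N, if the wrist force passes 120 N, or if a joint passes its speed limit or range.

## Robot

A 6-joint arm with a two-finger parallel gripper is mounted at the origin on the work surface. World frame = base frame: x ahead of the robot, y to its left, z up, the work surface at z = 0. Lengths are in mm, angles in rad, forces in N, time in s.
With the tool pointing down it reaches from about 250 to 800 mm from the base axis. Payload 3.9 kg.
Tool frame: the origin (TCP) lies at the centre of the arm's flange, where the gripper is bolted on; the fingertips stand 173 mm ahead of it and the grasp point (between the pads) lies 155 mm ahead of it (env.pinch_z is the distance from the TCP to the grasp point, in mm); z points along the fingers, y is the direction in which the jaws open and shut (so a half turn about z gives the same grasp; the last joint's range is limited). The gripper opens to 85 mm and grips with 20 to 120 N. Pads are 22 mm wide; open, the fingers measure 114 mm over their backs; the gripper's body (76 mm by 85 mm) begins 54 mm behind the grasp point. The pads swing forward as they close: fully open they stand 13 mm farther back than shut.
Start: joints at [-1.326, 0.26, -0.138, 1.173, 0, 1.571], TCP at [127.236, -509.34, 404.704] pointing down, gripper open.
Joint ranges: [-2.78, 2.78], [-0.83, 1.72], [-1.28, 1.37], [-1.9, 2.12], [-1.57, 1.48], [-3.14, 3.14]. Speed limits (rad/s): [2.57, 2.57, 3.14, 3.14, 3.14, 3.14].

## Interface

Orientations are given as a unit quaternion [w, x, y, z].
In Python, from cell import env, imaging gives the robot as it stands.
- The arm moves only by the tool jog_arm, never from a script. Its argument "motion" is a list of rows, each an object of numbers: "hand": the finger opening in m, from 0 to 0.0854; "tx", "ty", "tz": the shift along the tool's x, y, z in m; "yaw": the turn about the tool's z in rad. In form: [{"hand": .., "tx": .., "ty": .., "tz": .., "yaw": ..}, ...]. A call has 1 to 5 rows; each row shifts and turns the commanded pose from where the row before left it, along the tool's axes as they then stand; what a row does not reach is not made up. A row lasts 1/8 s, in which the tool goes at most 62.5 mm and 10.7 degrees, less where a joint would pass 70% of its speed; a pose out of reach is approached as far as the arm can. A call with a gripper value outside its range is refused whole. The fingers move at their own pace and stop on an object; "squeeze" is the grip in N (left out, the last holds). Time passes only in rows, so rows that do not move let the fingers close. It gives the time, the measured TCP pose, the force and the opening at its end, in the units of the state.
- env.sense(): the state, without advancing time (a new reading comes with each control period).
- imaging.snapshot(name): name is "scene" or "top"; returns a dict with "pixels" (480x640x3 uint8, red, green, blue), "range_z" (480x640 float32, mm along the optical axis (not along the pixel's ray), 0 where there is no reading), "fx", "fy", "cx", "cy" (pixels), "k1" (the pictures are not rectified: a ray, as slopes to the right and down, at radius r is drawn at 1 + k1 r^2 times it, then the intrinsics apply), "rvec" (rotation vector, rad) and "tvec" (3), from world to camera coordinates, as OpenCV has them. Camera axes: x right, y down, z forward; pixel columns grow to the right and rows downward; lengths in mm; the calibration is good to about 2 mm. A picture is of the moment at which its call begins.
- env.job_done(): hands the job in, once; it reports no verdict.
The state is a dict: "clock": time; "joints": joint angles; "qvel": joint speeds; "tau": joint torques, N m; "ee_pos": TCP position; "tool_rot": TCP orientation; "contact_force": force on the tool from outside, world axes, zero at the start; "ft_torque": the same for the moment, N m; "finger_gap": opening from 0.0 (shut) to 1.0 (fully open).
Only numpy, scipy, OpenCV 4.12 (cv2) and the standard library are available. Lean on these libraries where they do the work, as an engineer would, in place of code of your own. Each camera call takes 0.05 s, during which the arm holds its last target. There are 200 camera calls.

## Working session

There is one attempt and no reset: what is moved stays moved. The work goes in short steps, Python scripts to look and compute and a tool call to move; the robot and the scene stay as the last step left them, time stands still between calls to the robot, and variables do not carry over. Pictures are saved under pics/ and viewed, about 8 in all and at most 12, crops included, and the job is handed in when it is done.

Besides the shell and the picture viewer there is one more tool, called after "Request:" as name(argument=value, ...) on one line, values as JSON. jog_arm: Moves the arm, as the interface text tells. Its arguments: {"type":"object","properties":{"motion":{"type":"array"},"squeeze":{"type":"number"}},"required":["motion"]}

```bash
mkdir -p pics; cat > h.py <<'E'
import numpy as np, cv2, pickle
from cell import env, imaging
def snap(name,fn=None):
    s=imaging.snapshot(name)
    if fn: cv2.imwrite('pics/'+fn,s['pixels'][:,:,::-1])
    return s
def world(s):
    """HxWx3 world points, nan without reading"""
    K=np.array([[s['fx'],0,s['cx']],[0,s['fy'],s['cy']],[0,0,1.]])
    u,v=np.meshgrid(np.arange(640.),np.arange(480.))
    p=cv2.undistortPoints(np.stack([u,v],-1).reshape(-1,1,2),K,np.array([s['k1'],0,0,0.])).reshape(480,640,2)
    z=s['range_z'].astype(float).copy(); z[z==0]=np.nan
    c=np.dstack([p*z[...,None],z])
    R=cv2.Rodrigues(np.array(s['rvec'],float))[0]
    return (c-np.array(s['tvec']).ravel())@R
E
python3 - <<'E'
from h import *
for n in('scene','top'):
    s=snap(n,n+'1.png'); pickle.dump(s,open(n+'.pkl','wb'))
    print(n,s['rvec'],s['tvec'],s['fx'],s['k1'])
print(env.sense())
E
```

```text
scene [ 0.9732028   2.23996818 -1.23550075] [ 357.33546202  -68.97519611 1533.84419317] 515.9660434002195 0.030342672576988257
top [ 2.12192324 -2.14599589  0.16615863] [  11.95652689  587.73284491 1328.51916494] 577.8492755891896 0.043060387185526586
{'clock': 0.1, 'joints': array([-1.32603518e+00,  2.60608320e-01, -1.39226553e-01,  1.17269429e+00,
        1.06179337e-05,  1.57078558e+00]), 'qvel': array([ 0.00037208, -0.00129998,  0.00150833, -0.00154651,  0.00011809,
        0.00064099]), 'tau': array([ 2.43038892e-03, -4.06507623e+01,  2.54527885e+01,  1.00628921e-02,
        2.16308258e-04,  1.14374430e-06]), 'ee_pos': array([ 127.14877641, -509.05925018,  403.95822915]), 'tool_rot': array([-8.60585422e-04,  9.92519812e-01,  1.22080600e-01, -1.00494232e-04]), 'contact_force': array([ 0.14662286, -0.60043753,  0.1055084 ]), 'ft_torque': array([ 0.00921694, -0.02876694,  0.00663226]), 'finger_gap': 0.9992137515072188}
```

View pics/scene1.png

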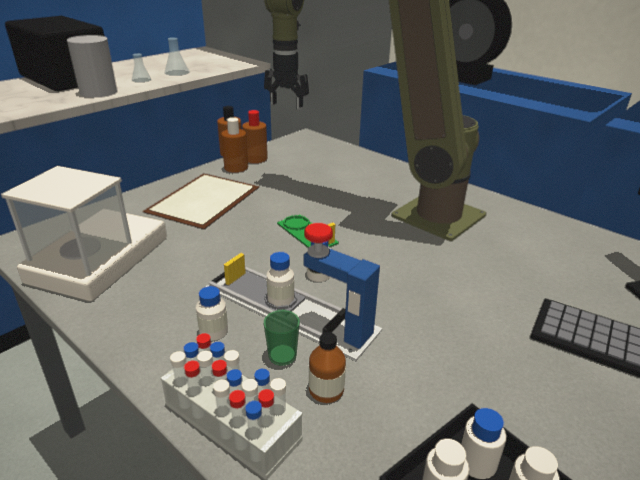

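View pics/top1.png

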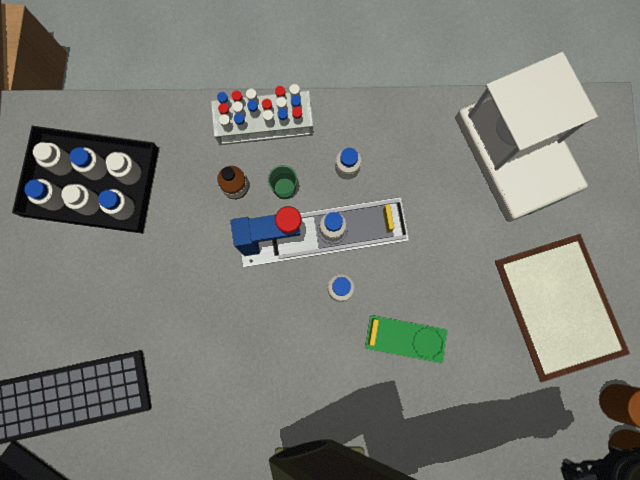

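The press's red head is at top-view (288,218), the target bottle at (333,225), the yellow tab at (391,217) and the column at (250,234). White bottles stand at (348,160) and (341,288), the amber one at (232,180) and the beaker at (284,181). The green carriage at (406,340) is a decoy.

```bash
python3 - <<'E'
from h import *
for n in('top','scene'):
    s=pickle.load(open(n+'.pkl','rb')); W=world(s); hsv=cv2.cvtColor(s['pixels'],cv2.COLOR_RGB2HSV); pickle.dump(W,open(n+'W.pkl','wb'))
    H,S,V=[hsv[...,i].astype(int) for i in range(3)]
    boxes={'top':{'red':(268,200,305,240),'tab':(378,195,402,240),'cap':(318,208,350,240),'w1':(335,145,362,172),'w2':(328,274,355,300),'col':(225,205,300,260)},
     'scene':{'red':(300,218,336,248),'tab':(220,250,250,285),'cap':(265,250,295,275)}}[n]
    for k,(a,b,c,d) in boxes.items():
        sl=np.s_[b:d,a:c]; h,sa,v=H[sl],S[sl],V[sl]; P=W[sl]
        m={'red':((h<8)|(h>172)),'tab':(h>18)&(h<35)}.get(k,(h>100)&(h<125))&(sa>120)&(v>50)
        p=P[m]; p=p[~np.isnan(p[:,0])]
        zt=np.percentile(p[:,2],90); t=p[np.abs(p[:,2]-zt)<5]
        r=cv2.minAreaRect(t[:,:2].astype(np.float32))
        print(n,k,len(p),'zt %.1f'%zt,'mean',t.mean(0).round(1),'rect',np.round(r[0],1),np.round(r[1],1),round(r[2],1))
    if n=='top':
        for k,(u,v) in dict(amber=(229,173),beaker=(284,181),corner1=(405,240),corner2=(401,200),corner3=(244,265)).items():
            q=W[v-2:v+3,u-2:u+3].reshape(-1,3); print(k,np.nanmedian(q,0).round(1))
        # base plate/rails outline: bench-near points above 4mm
        Z=W[...,2]; m=np.zeros(Z.shape,bool); m[190:275,225:415]=True
        m&=(Z>5)&(Z<22); cc=cv2.connectedComponentsWithStats(m.astype(np.uint8))
        i=1+np.argmax(cc[2][1:,4]); t=W[cc[1]==i]; r=cv2.minAreaRect(t[:,:2].astype(np.float32)); print('plate',r)
E
```

```text
top red 537 zt 236.3 mean [595.1  58.1 234.1] rect [595.2  58.3] [50.2 51.6] 76.5
top tab 187 zt 74.1 mean [ 630.3 -172.    72.5] rect [ 630.4 -171.9] [59.1 11.4] 8.5
top cap 264 zt 133.3 mean [609.8 -39.5 131.1] rect [610.5 -39. ] [37.9 39.8] 52.5
top w1 254 zt 106.4 mean [768.  -78.7 104.2] rect [768.1 -79.4] [37.4 39.5] 88.8
top w2 254 zt 106.1 mean [465.4 -55.6 104.1] rect [465.3 -55.2] [38.1 38.7] 44.0
top col 1266 zt 184.4 mean [582.8 132.4 182.3] rect [588.  109.6] [ 58.6 142.2] 9.2
amber [723.6 196.3 129.3]
beaker [736.7  78.    5.2]
corner1 [ 583.1 -217.6    5.4]
corner2 [ 684.2 -212.1    3.5]
corner3 [526.3 175.7   5.1]
plate ((606.3107299804688, -15.362457275390625), (117.22310638427734, 409.5047607421875), 8.101075172424316)
scene red 442 zt 233.5 mean [599.8  62.3 232.1] rect [598.6  62. ] [51.9 51.9] 6.0
scene tab 461 zt 71.2 mean [ 634.1 -167.9   70.9] rect [ 631.9 -169.5] [60.3 16.3] 9.3
scene cap 291 zt 130.4 mean [613.  -35.5 129.1] rect [612.5 -36.6] [43.3 38.4] 45.4
```

```bash
cat >> h.py <<'E'
from scipy.spatial.transform import Rotation as Rn
P0=np.array([597.,60.,0]); A=np.deg2rad(8.5)
RP=np.array([[np.cos(A),-np.sin(A),0],[np.sin(A),np.cos(A),0],[0,0,1]])
def to(px,py,z,e=None):
    """tool-frame shift (mm) bringing the grasp point to press-frame px,py, height z; tool y should be -press y"""
    e=e or env.sense(); q=e['tool_rot']; R=Rn.from_quat([q[1],q[2],q[3],q[0]]).as_matrix()
    g=e['ee_pos']+R@[0,0,155]
    d=P0+RP@[px,py,0]+[0,0,z]-g
    t=RP.T@R
    print('t %.2f'%e['clock'],'grasp press',(RP.T@(g-P0)).round(1),'shift',(R.T@d).round(1),'yaw err',round(float(np.arctan2(-t[0,1],-t[1,1])),4),'F press',(RP.T@e['contact_force']).round(1),'gap',round(e['finger_gap'],3))
E
python3 -c "
from h import *
to(0,-233,249)
W=pickle.load(open('topW.pkl','rb'));print(W[205:232:13,387:397:3].round(0).tolist())"
```

```text
t 0.10 grasp press [-548.8 -493.1  249. ] shift [ 5.713e+02 -2.060e+02  3.000e-01] yaw err -0.0964 F press [ 0.1 -0.6  0.1] gap 0.999
[[[657.0, -168.0, 74.0], [671.0, -184.0, 8.0], [673.0, -192.0, 0.0], [671.0, -198.0, 8.0]], [[626.0, -167.0, 72.0], [625.0, -174.0, 76.0], [639.0, -190.0, 6.0], [638.0, -197.0, 7.0]], [[602.0, -171.0, 31.0], [601.0, -178.0, 36.0], [607.0, -190.0, 4.0], [606.0, -197.0, 5.0]]]
```

Request:
jog_arm(motion=[{"yaw":0.096},{"tx":0.05,"ty":-0.024},{"tx":0.055,"ty":-0.026},{"tx":0.055,"ty":-0.026},{"tx":0.055,"ty":-0.026}])

```text
invalid input at $.motion[0]: expected keys hand, tx, ty, tz, yaw
```

```bash
python3 -c "
from h import *
to(0,-233,249)"
```

```text
t 0.10 grasp press [-548.8 -493.1  249. ] shift [ 5.713e+02 -2.060e+02  3.000e-01] yaw err -0.0964 F press [ 0.1 -0.6  0.1] gap 0.999
```

Request:
jog_arm(motion=[{"hand":0.055,"tx":0,"ty":0,"tz":0,"yaw":0.096},{"hand":0.055,"tx":0.05,"ty":-0.024,"tz":0,"yaw":0},{"hand":0.055,"tx":0.055,"ty":-0.026,"tz":0,"yaw":0},{"hand":0.055,"tx":0.055,"ty":-0.026,"tz":0,"yaw":0},{"hand":0.055,"tx":0.055,"ty":-0.026,"tz":0,"yaw":0}], squeeze=25)

```text
clock: 0.72
ee_pos: [326.0, -375.3, 404.4]
tool_rot: [-0.0, 0.997, 0.074, -0.0]
contact_force: [1.4, -1.8, 0.5]
finger_gap: 0.644
```

```bash
python3 -c "
from h import *
to(0,-233,249)"
```

```text
t 0.72 grasp press [-332.4 -390.4  249.4] shift [ 3.324e+02 -1.574e+02  3.000e-01] yaw err 0.0 F press [ 1.1 -2.   0.5] gap 0.644
```

Request:
jog_arm(motion=[{"hand":0.055,"tx":0.055,"ty":-0.026,"tz":0,"yaw":0},{"hand":0.055,"tx":0.055,"ty":-0.026,"tz":0,"yaw":0},{"hand":0.055,"tx":0.055,"ty":-0.026,"tz":0,"yaw":0},{"hand":0.055,"tx":0.055,"ty":-0.026,"tz":0,"yaw":0},{"hand":0.055,"tx":0.055,"ty":-0.026,"tz":0,"yaw":0}])

```text
clock: 1.35
ee_pos: [578.8, -205.8, 404.2]
tool_rot: [-0.0, 0.997, 0.074, -0.0]
contact_force: [0.3, -0.8, -0.0]
finger_gap: 0.64
```

Request:
jog_arm(motion=[{"hand":0.055,"tx":0.04,"ty":-0.019,"tz":0,"yaw":0},{"hand":0.055,"tx":0.017,"ty":-0.008,"tz":0.03,"yaw":0},{"hand":0.055,"tx":0,"ty":0,"tz":0.05,"yaw":0},{"hand":0.055,"tx":0,"ty":0,"tz":0.05,"yaw":0},{"hand":0.055,"tx":0,"ty":0,"tz":0.0,"yaw":0}])

```text
clock: 1.98
ee_pos: [627.3, -171.3, 269.7]
tool_rot: [-0.002, 0.997, 0.074, -0.005]
contact_force: [-0.2, 0.2, 0.3]
finger_gap: 0.648
```

```bash
python3 - <<'E'
from h import *
to(0,-233,50)
snap('scene','scene2.png')
s=snap('top'); W=world(s); hsv=cv2.cvtColor(s['pixels'],cv2.COLOR_RGB2HSV).astype(int)
cv2.imwrite('pics/m2.png',np.hstack([cv2.resize(cv2.imread('pics/scene2.png')[150:400,150:400],(400,400)),cv2.resize(s['pixels'][150:280,290:420,::-1],(400,400))]))
E
```

```text
t 1.98 grasp press [  -5.8 -232.5  114.7] shift [ 6.5  0.8 64.7] yaw err -0.0006 F press [-0.2  0.2  0.3] gap 0.648
```

View pics/m2.png

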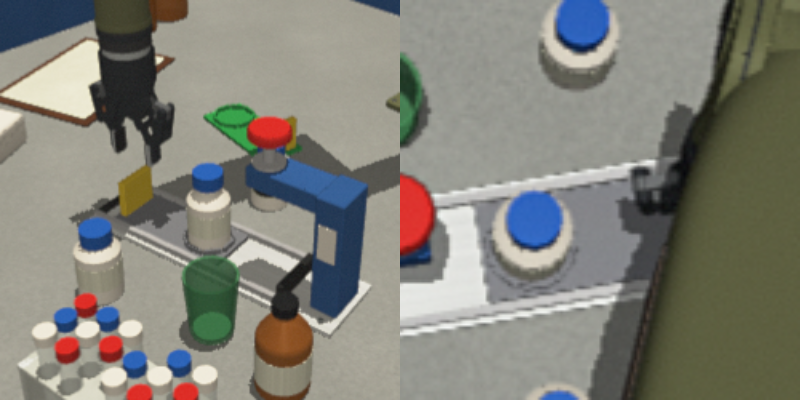

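The open fingers straddle the yellow tab (at 136,190 in the left crop), one on each side. Next I go down and close.

Request:
jog_arm(motion=[{"hand":0.055,"tx":0.006,"ty":0,"tz":0.02,"yaw":0},{"hand":0.055,"tx":0,"ty":0,"tz":0.02,"yaw":0},{"hand":0.055,"tx":0,"ty":0,"tz":0.02,"yaw":0},{"hand":0.02,"tx":0,"ty":0,"tz":0,"yaw":0},{"hand":0.02,"tx":0,"ty":0,"tz":0,"yaw":0}])

```text
clock: 2.7
ee_pos: [636.5, -171.4, 215.9]
tool_rot: [0.0, 0.997, 0.074, 0.001]
contact_force: [-0.5, 0.0, 0.6]
finger_gap: 0.241
```

Request:
jog_arm(motion=[{"hand":0.01,"tx":0,"ty":0,"tz":0,"yaw":0},{"hand":0.0,"tx":0,"ty":0,"tz":0,"yaw":0},{"hand":0.0,"tx":0,"ty":0,"tz":0,"yaw":0}])

```text
clock: 3.08
ee_pos: [636.5, -171.3, 216.2]
tool_rot: [0.0, 0.997, 0.074, 0.001]
contact_force: [0.6, 1.5, 6.1]
finger_gap: 0.139
```

```bash
python3 -c "
from h import *
to(0,-135,53)"
```

```text
t 3.08 grasp press [   5.3 -234.7   61.2] shift [ -5.3 -99.7   8.1] yaw err -0.0006 F press [0.8 1.4 6.1] gap 0.139
```

Gripped at 11.9 mm opening, which matches the 12 mm tab. Now I push inward.

Request:
jog_arm(motion=[{"hand":0.0,"tx":0,"ty":-0.004,"tz":0,"yaw":0},{"hand":0.0,"tx":0,"ty":-0.007,"tz":0,"yaw":0},{"hand":0.0,"tx":0,"ty":-0.009,"tz":0,"yaw":0},{"hand":0.0,"tx":0,"ty":-0.01,"tz":0,"yaw":0},{"hand":0.0,"tx":0,"ty":-0.01,"tz":0,"yaw":0}])

```text
clock: 3.7
ee_pos: [630.8, -133.1, 216.2]
tool_rot: [0.003, 0.997, 0.074, 0.002]
contact_force: [-0.2, -7.2, 6.3]
finger_gap: 0.136
```

Request:
jog_arm(motion=[{"hand":0.0,"tx":0,"ty":-0.01,"tz":0,"yaw":0},{"hand":0.0,"tx":0,"ty":-0.01,"tz":0,"yaw":0},{"hand":0.0,"tx":0,"ty":-0.01,"tz":0,"yaw":0},{"hand":0.0,"tx":0,"ty":-0.01,"tz":0,"yaw":0},{"hand":0.0,"tx":0,"ty":-0.006,"tz":0,"yaw":0}])

```text
clock: 4.32
ee_pos: [624.0, -87.4, 216.2]
tool_rot: [0.002, 0.997, 0.074, 0.002]
contact_force: [0.8, -7.1, 6.0]
finger_gap: 0.132
```

```bash
python3 -c "
from h import *
to(0,-135,53)"
```

```text
t 4.33 grasp press [   5.4 -150.5   61.2] shift [ -5.4 -15.6   8.1] yaw err 0.0007 F press [-0.3 -7.1  6. ] gap 0.132
```

Request:
jog_arm(motion=[{"hand":0.0,"tx":0,"ty":-0.004,"tz":0,"yaw":0},{"hand":0.0,"tx":0,"ty":-0.004,"tz":0,"yaw":0},{"hand":0.0,"tx":0,"ty":-0.003,"tz":0,"yaw":0},{"hand":0.0,"tx":0,"ty":-0.002,"tz":0,"yaw":0}])

```text
clock: 4.82
ee_pos: [622.1, -74.8, 216.2]
tool_rot: [0.002, 0.997, 0.074, 0.002]
contact_force: [2.1, -5.8, 7.1]
finger_gap: 0.134
```

Request:
jog_arm(motion=[{"hand":0.0,"tx":0,"ty":-0.002,"tz":0,"yaw":0},{"hand":0.0,"tx":0,"ty":-0.002,"tz":0,"yaw":0}])

```text
clock: 5.08
ee_pos: [621.8, -71.9, 216.2]
tool_rot: [0.004, 0.997, 0.073, 0.002]
contact_force: [3.4, -13.5, 3.5]
finger_gap: 0.135
```

```bash
python3 -c "
from h import *
to(0,-135,53)"
```

```text
t 5.08 grasp press [   5.5 -135.5   61.2] shift [-5.5 -0.6  8.2] yaw err 0.0017 F press [  1.3 -13.9   3.5] gap 0.135
```

Request:
jog_arm(motion=[{"hand":0.0,"tx":0,"ty":-0.001,"tz":0,"yaw":0},{"hand":0.0,"tx":0,"ty":-0.001,"tz":0,"yaw":0},{"hand":0.0,"tx":0,"ty":0,"tz":0,"yaw":0}])

```text
clock: 5.45
ee_pos: [621.8, -71.4, 216.3]
tool_rot: [0.006, 0.997, 0.073, 0.002]
contact_force: [2.1, -16.0, 3.7]
finger_gap: 0.138
```

```bash
python3 - <<'E'
from h import *
to(0,-135,53)
snap('scene','scene3.png')
s=snap('top','top3.png')
cv2.imwrite('pics/m3.png',np.hstack([cv2.resize(cv2.imread('pics/scene3.png')[180:380,180:400],(440,400)),cv2.resize(s['pixels'][170:290,220:340,::-1],(360,400))]))
E
```

```text
t 5.45 grasp press [   5.6 -135.4   61.4] shift [-5.6 -0.5  8.3] yaw err 0.0029 F press [ -0.2 -16.1   3.7] gap 0.138
```

View pics/m3.png

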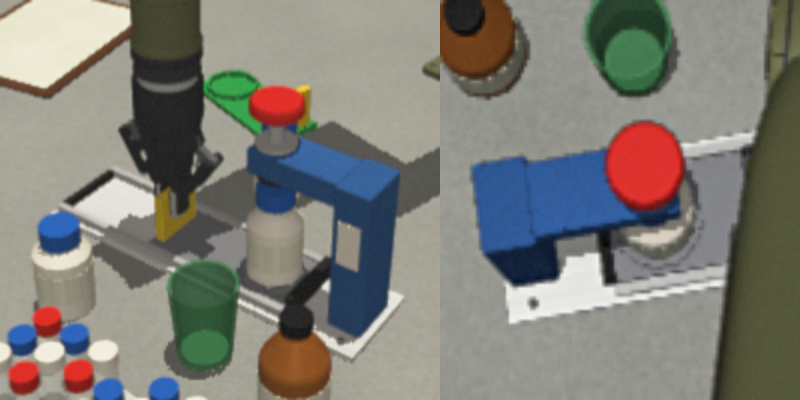

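Carriage is against the inner stop (black bar in the top crop at 608,255), with the bottle upright under the plunger. I'll release, lift and go over the red head.

Request:
jog_arm(motion=[{"hand":0.025,"tx":0,"ty":0.002,"tz":0,"yaw":0},{"hand":0.055,"tx":0,"ty":0,"tz":0,"yaw":0},{"hand":0.055,"tx":0,"ty":0,"tz":-0.01,"yaw":0},{"hand":0.055,"tx":0,"ty":0,"tz":-0.03,"yaw":0},{"hand":0.055,"tx":0,"ty":0,"tz":-0.05,"yaw":0}])

```text
clock: 6.18
ee_pos: [619.5, -68.7, 304.1]
tool_rot: [-0.001, 0.997, 0.075, -0.002]
contact_force: [1.7, -0.7, 0.3]
finger_gap: 0.648
```

Request:
jog_arm(motion=[{"hand":0.0,"tx":0,"ty":0,"tz":-0.05,"yaw":0},{"hand":0.0,"tx":0,"ty":0,"tz":-0.05,"yaw":0},{"hand":0.0,"tx":0,"ty":0,"tz":-0.025,"yaw":0},{"hand":0.0,"tx":0,"ty":0,"tz":0,"yaw":0}])

```text
clock: 6.68
ee_pos: [620.9, -68.9, 432.7]
tool_rot: [0.0, 0.997, 0.075, 0.003]
contact_force: [0.5, 0.1, -0.1]
finger_gap: 0.001
```

```bash
python3 -c "
from h import *
to(0,0,270)"
```

```text
t 6.67 grasp press [   5.4 -131.2  277.7] shift [  -5.3 -131.3    7.5] yaw err -0.0011 F press [ 0.5 -0.  -0.1] gap 0.001
```

Request:
jog_arm(motion=[{"hand":0.0,"tx":-0.001,"ty":-0.03,"tz":0,"yaw":0},{"hand":0.0,"tx":-0.002,"ty":-0.04,"tz":0,"yaw":0},{"hand":0.0,"tx":-0.002,"ty":-0.04,"tz":0,"yaw":0},{"hand":0.0,"tx":0,"ty":-0.021,"tz":0.0,"yaw":0},{"hand":0.0,"tx":0,"ty":0,"tz":0.0,"yaw":0}])

```text
clock: 7.3
ee_pos: [595.8, 60.6, 428.8]
tool_rot: [0.0, 0.997, 0.076, -0.001]
contact_force: [0.0, -0.6, -1.3]
finger_gap: -0.0
```

```bash
python3 - <<'E'
from h import *
to(0,0,252)
snap('scene','scene4.png')
cv2.imwrite('pics/m4.png',cv2.resize(cv2.imread('pics/scene4.png')[150:370,180:400],(600,600)))
E
```

```text
t 7.30 grasp press [ -1.4   0.7 273.8] shift [ 1.4  0.7 21.8] yaw err -0.0028 F press [-0.1 -0.6 -1.3] gap -0.0
```

View pics/m4.png

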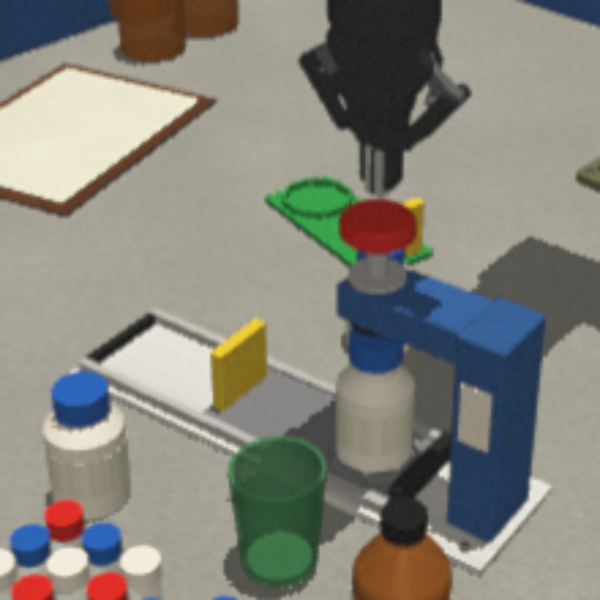

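The carriage stayed in, the bottle is upright under the plunger, and the fingers are above the red head (378,222). A quick tab check gives the carriage position.

```bash
cat >> h.py <<'E'
def tab(n='scene',box=None):
    s=snap(n); W=world(s); hsv=cv2.cvtColor(s['pixels'],cv2.COLOR_RGB2HSV).astype(int)
    P=(W-P0)@RP
    m=(hsv[...,0]>18)&(hsv[...,0]<35)&(hsv[...,1]>120)&(np.abs(P[...,0])<45)&(P[...,1]<-80)&(P[...,1]>-300)&(P[...,2]>66)&(P[...,2]<80)
    t=P[m]; r=cv2.minAreaRect(t[:,:2].astype(np.float32)); print('tab',n,len(t),'press',t.mean(0).round(1),'rect',np.round(r[0],1),np.round(r[1],1))
E
python3 -c "
from h import *
tab(); tab('top')"
```

```text
tab scene 114 press [   1.6 -132.8   70.4] rect [   1.2 -133.2] [61.4 14.2]
tab top 125 press [  -2.2 -135.6   72. ] rect [  -1.8 -135.9] [11.5 58.4]
```

Request:
jog_arm(motion=[{"hand":0.0,"tx":0.001,"ty":0.0,"tz":0.012,"yaw":0},{"hand":0.0,"tx":0,"ty":0,"tz":0.008,"yaw":0},{"hand":0.0,"tx":0,"ty":0,"tz":0.005,"yaw":0},{"hand":0.0,"tx":0,"ty":0,"tz":0.005,"yaw":0}])

```text
clock: 7.95
ee_pos: [596.9, 59.0, 399.6]
tool_rot: [0.001, 0.997, 0.074, -0.0]
contact_force: [-1.7, -2.6, 3.9]
finger_gap: -0.001
```

```bash
python3 -c "
from h import *
to(0,0,230)"
```

```text
t 7.95 grasp press [ -0.3  -1.1 244.6] shift [ 0.4 -1.1 14.6] yaw err 0.0001 F press [-2.1 -2.3  3.9] gap -0.001
```

Request:
jog_arm(motion=[{"hand":0.0,"tx":0,"ty":0.0,"tz":0.005,"yaw":0},{"hand":0.0,"tx":0,"ty":0,"tz":0.005,"yaw":0},{"hand":0.0,"tx":0,"ty":0,"tz":0.004,"yaw":0}])

```text
clock: 8.32
ee_pos: [596.7, 59.2, 387.1]
tool_rot: [0.001, 0.997, 0.074, 0.001]
contact_force: [-4.4, -3.1, 9.9]
finger_gap: -0.001
```

Request:
jog_arm(motion=[{"hand":0.0,"tx":0,"ty":0.0,"tz":0.003,"yaw":0},{"hand":0.0,"tx":0,"ty":0,"tz":0,"yaw":0}])

```text
clock: 8.57
ee_pos: [596.6, 59.2, 385.4]
tool_rot: [0.001, 0.997, 0.074, 0.001]
contact_force: [-5.4, -3.6, 13.9]
finger_gap: -0.0
```

```bash
python3 -c "
from h import *
to(0,0,230)"
```

```text
t 8.57 grasp press [-2.000e-01 -1.000e+00  2.304e+02] shift [ 0.2 -1.   0.4] yaw err -0.0001 F press [-5.8 -2.8 13.9] gap -0.0
```

Request:
jog_arm(motion=[{"hand":0.0,"tx":0,"ty":0.0,"tz":0.002,"yaw":0},{"hand":0.0,"tx":0,"ty":0,"tz":0,"yaw":0}])

```text
clock: 8.82
ee_pos: [596.3, 59.1, 385.3]
tool_rot: [0.001, 0.997, 0.074, 0.002]
contact_force: [-7.6, -3.6, 23.0]
finger_gap: -0.003
```

Request:
jog_arm(motion=[{"hand":0.0,"tx":0,"ty":0.0,"tz":0.002,"yaw":0},{"hand":0.0,"tx":0,"ty":0,"tz":0,"yaw":0}])

```text
clock: 9.07
ee_pos: [596.1, 59.1, 385.1]
tool_rot: [0.001, 0.997, 0.074, 0.003]
contact_force: [-11.5, -3.9, 31.7]
finger_gap: 0.002
```

```bash
python3 -c "
from h import *
to(0,0,230)"
```

```text
t 9.07 grasp press [-1.000e-01 -1.000e+00  2.301e+02] shift [ 0.1 -1.   0.1] yaw err -0.0002 F press [-11.9  -2.2  31.7] gap 0.002
```

The position holds at 212 mm tip height while the force climbs to 32 N, so the plunger is on its stop. I'll back off, go up and return over the tab.

Request:
jog_arm(motion=[{"hand":0.0,"tx":0,"ty":0.0,"tz":-0.006,"yaw":0},{"hand":0.0,"tx":0,"ty":0,"tz":-0.012,"yaw":0},{"hand":0.0,"tx":0,"ty":0,"tz":-0.018,"yaw":0},{"hand":0.0,"tx":0,"ty":0,"tz":-0.02,"yaw":0},{"hand":0.0,"tx":0,"ty":0.01,"tz":0,"yaw":0}])

```text
clock: 9.7
ee_pos: [599.3, 50.3, 435.8]
tool_rot: [-0.001, 0.997, 0.075, 0.002]
contact_force: [0.9, 0.1, 0.3]
finger_gap: 0.003
```

Request:
jog_arm(motion=[{"hand":0.0,"tx":0,"ty":0.03,"tz":0,"yaw":0},{"hand":0.0,"tx":0,"ty":0.04,"tz":0,"yaw":0},{"hand":0.03,"tx":0,"ty":0.04,"tz":0,"yaw":0},{"hand":0.055,"tx":0,"ty":0.015,"tz":0,"yaw":0},{"hand":0.055,"tx":0,"ty":0,"tz":0,"yaw":0}])

```text
clock: 10.32
ee_pos: [617.1, -74.8, 433.6]
tool_rot: [-0.001, 0.997, 0.073, -0.001]
contact_force: [0.5, 0.1, 0.4]
finger_gap: 0.633
```

```bash
python3 - <<'E'
from h import *
to(0,-135,62); tab()
snap('scene','scene5.png')
cv2.imwrite('pics/m5.png',cv2.resize(cv2.imread('pics/scene5.png')[150:370,180:400],(600,600)))
E
```

```text
t 10.32 grasp press [-2.000e-01 -1.361e+02  2.786e+02] shift [  0.5  -0.8 216.6] yaw err 0.0013 F press [0.6 0.  0.4] gap 0.633
tab scene 112 press [   1.7 -132.1   70.5] rect [   1.3 -133.6] [13.8 60.8]
```

View pics/m5.png

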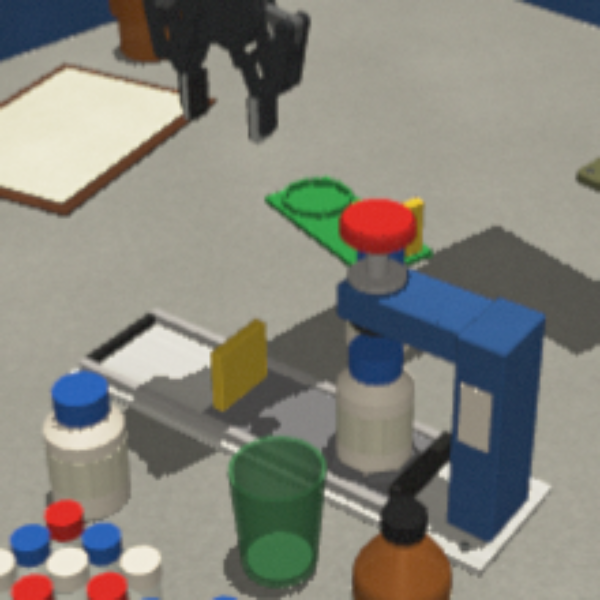

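The plunger is up (378,222), there is now a visible gap above the cap (376,350), and the bottle is upright. I'll go down and grip the tab.

Request:
jog_arm(motion=[{"hand":0.055,"tx":0,"ty":0,"tz":0.05,"yaw":0},{"hand":0.055,"tx":0,"ty":0,"tz":0.06,"yaw":0},{"hand":0.055,"tx":0,"ty":0,"tz":0.05,"yaw":0},{"hand":0.055,"tx":0,"ty":0,"tz":0.035,"yaw":0},{"hand":0.055,"tx":0,"ty":0,"tz":0.02,"yaw":0}])

```text
clock: 11.05
ee_pos: [616.0, -72.1, 217.4]
tool_rot: [-0.001, 0.997, 0.075, -0.002]
contact_force: [0.9, 0.7, 0.2]
finger_gap: 0.643
```

Request:
jog_arm(motion=[{"hand":0.03,"tx":0,"ty":0,"tz":0,"yaw":0},{"hand":0.015,"tx":0,"ty":0,"tz":0,"yaw":0},{"hand":0.0,"tx":0,"ty":0,"tz":0,"yaw":0},{"hand":0.0,"tx":0,"ty":0,"tz":0,"yaw":0},{"hand":0.0,"tx":0,"ty":0,"tz":0,"yaw":0}])

```text
clock: 11.68
ee_pos: [617.9, -74.1, 221.2]
tool_rot: [0.0, 0.997, 0.074, 0.002]
contact_force: [0.2, -0.6, 6.6]
finger_gap: 0.133
```

```bash
python3 -c "
from h import *
to(0,-255,62)"
```

```text
t 11.68 grasp press [   1.3 -135.8   66.2] shift [ -1.3 119.2   4.3] yaw err -0.0003 F press [ 0.1 -0.6  6.6] gap 0.133
```

Request:
jog_arm(motion=[{"hand":0.0,"tx":0,"ty":0.004,"tz":0,"yaw":0},{"hand":0.0,"tx":0,"ty":0.007,"tz":0,"yaw":0},{"hand":0.0,"tx":0,"ty":0.01,"tz":0,"yaw":0},{"hand":0.0,"tx":0,"ty":0.01,"tz":0,"yaw":0},{"hand":0.0,"tx":0,"ty":0.01,"tz":0,"yaw":0}])

```text
clock: 12.3
ee_pos: [623.5, -112.7, 221.2]
tool_rot: [-0.003, 0.997, 0.075, 0.001]
contact_force: [-0.7, 7.7, 8.8]
finger_gap: 0.134
```

Request:
jog_arm(motion=[{"hand":0.0,"tx":0,"ty":0.01,"tz":0,"yaw":0},{"hand":0.0,"tx":0,"ty":0.01,"tz":0,"yaw":0},{"hand":0.0,"tx":0,"ty":0.01,"tz":0,"yaw":0},{"hand":0.0,"tx":0,"ty":0.01,"tz":0,"yaw":0},{"hand":0.0,"tx":0,"ty":0.01,"tz":0,"yaw":0}])

```text
clock: 12.92
ee_pos: [630.8, -162.1, 221.2]
tool_rot: [-0.003, 0.997, 0.075, 0.001]
contact_force: [-1.0, 8.2, 8.6]
finger_gap: 0.133
```

Request:
jog_arm(motion=[{"hand":0.0,"tx":0,"ty":0.009,"tz":0,"yaw":0},{"hand":0.0,"tx":0,"ty":0.007,"tz":0,"yaw":0},{"hand":0.0,"tx":0,"ty":0.005,"tz":0,"yaw":0},{"hand":0.0,"tx":0,"ty":0.003,"tz":0,"yaw":0},{"hand":0.0,"tx":0,"ty":0.002,"tz":0,"yaw":0}])

```text
clock: 13.55
ee_pos: [634.6, -187.7, 221.2]
tool_rot: [-0.003, 0.997, 0.075, 0.001]
contact_force: [-1.3, 7.9, 9.0]
finger_gap: 0.133
```

```bash
python3 -c "
from h import *
to(0,-255,62)"
```

```text
t 13.55 grasp press [   1.  -249.7   66.2] shift [-1.   5.3  4.2] yaw err -0.002 F press [-0.1  8.   9. ] gap 0.133
```

Request:
jog_arm(motion=[{"hand":0.0,"tx":0,"ty":0.002,"tz":0,"yaw":0},{"hand":0.0,"tx":0,"ty":0.002,"tz":0,"yaw":0},{"hand":0.0,"tx":0,"ty":0.002,"tz":0,"yaw":0}])

```text
clock: 13.92
ee_pos: [635.5, -193.4, 221.2]
tool_rot: [-0.003, 0.997, 0.075, 0.001]
contact_force: [-0.7, 8.6, 8.5]
finger_gap: 0.132
```

Request:
jog_arm(motion=[{"hand":0.0,"tx":0,"ty":0.001,"tz":0,"yaw":0},{"hand":0.0,"tx":0,"ty":0.001,"tz":0,"yaw":0}])

```text
clock: 14.18
ee_pos: [635.7, -195.0, 221.2]
tool_rot: [-0.003, 0.997, 0.075, 0.001]
contact_force: [-1.8, 10.9, 11.1]
finger_gap: 0.134
```

```bash
python3 -c "
from h import *
to(0,-255,62)"
```

```text
t 14.18 grasp press [   1.  -256.9   66.2] shift [-1.  -1.9  4.2] yaw err -0.0023 F press [-0.1 11.1 11.1] gap 0.134
```

Force is starting to rise at the outer stop. One more nudge, then release and lift away.

Request:
jog_arm(motion=[{"hand":0.0,"tx":0,"ty":0.001,"tz":0,"yaw":0},{"hand":0.0,"tx":0,"ty":0.001,"tz":0,"yaw":0},{"hand":0.025,"tx":0,"ty":-0.002,"tz":0,"yaw":0},{"hand":0.055,"tx":0,"ty":0,"tz":0,"yaw":0},{"hand":0.055,"tx":0,"ty":0,"tz":-0.01,"yaw":0}])

```text
clock: 14.8
ee_pos: [635.0, -197.7, 228.8]
tool_rot: [-0.0, 0.997, 0.074, -0.001]
contact_force: [-0.6, -0.2, 0.1]
finger_gap: 0.64
```

Request:
jog_arm(motion=[{"hand":0.055,"tx":0,"ty":0,"tz":-0.03,"yaw":0},{"hand":0.055,"tx":0,"ty":0,"tz":-0.05,"yaw":0},{"hand":0.055,"tx":0,"ty":0,"tz":-0.06,"yaw":0},{"hand":0.055,"tx":0,"ty":0.03,"tz":-0.04,"yaw":0},{"hand":0.055,"tx":-0.03,"ty":0.03,"tz":0,"yaw":0}])

```text
clock: 15.42
ee_pos: [616.9, -262.3, 415.0]
tool_rot: [0.003, 0.997, 0.075, 0.005]
contact_force: [-0.6, 0.8, -0.2]
finger_gap: 0.642
```

Request:
jog_arm(motion=[{"hand":0.055,"tx":-0.05,"ty":0.03,"tz":0,"yaw":0},{"hand":0.055,"tx":-0.05,"ty":0.03,"tz":0,"yaw":0},{"hand":0.055,"tx":-0.05,"ty":0.03,"tz":0,"yaw":0},{"hand":0.055,"tx":-0.03,"ty":0,"tz":0,"yaw":0},{"hand":0.055,"tx":0,"ty":0,"tz":0,"yaw":0}])

```text
clock: 16.05
ee_pos: [447.9, -377.9, 410.6]
tool_rot: [0.0, 0.997, 0.072, -0.0]
contact_force: [0.4, -0.3, 0.6]
finger_gap: 0.644
```

```bash
python3 - <<'E'
from h import *
to(0,-255,62); tab(); tab('top')
s=snap('scene','scene6.png'); t=snap('top')
P=(world(t)-P0)@RP; hsv=cv2.cvtColor(t['pixels'],cv2.COLOR_RGB2HSV).astype(int)
m=(hsv[...,0]>100)&(hsv[...,0]<125)&(hsv[...,1]>120)
for n,a in dict(cap=(0,-120),w1=(150,-162),w2=(-147,-95)).items():
    q=P[m&(np.hypot(P[...,0]-a[0],P[...,1]-a[1])<28)&(P[...,2]>90)]; print(n,len(q),q.mean(0).round(1),'ztop',np.percentile(q[:,2],[50,90]).round(1))
r=P[(hsv[...,0]<8)&(hsv[...,1]>120)&(np.hypot(P[...,0],P[...,1])<35)]; print('red',np.nanmedian(r,0).round(1))
cv2.imwrite('pics/m6.png',np.hstack([cv2.resize(s['pixels'][170:390,170:390,::-1],(400,400)),cv2.resize(t['pixels'][130:310,220:400+20,::-1],(400,360+40))]))
E
```

```text
t 16.05 grasp press [-212.2 -411.1  255.6] shift [ 211.7 -156.9  193.5] yaw err 0.0034 F press [ 0.4 -0.4  0.6] gap 0.644
tab scene 109 press [   2.6 -253.2   70.5] rect [-1.000e-01 -2.547e+02] [61.8 15.3]
tab top 128 press [  -2.1 -256.5   72.1] rect [  -1.8 -256.5] [58.4 13.5]
cap 257 [  -2.6 -121.9  119. ] ztop [119.  122.8]
w1 246 [ 148.1 -162.8  102.8] ztop [103.3 106.1]
w2 251 [-147.   -95.   103.4] ztop [103.5 106.9]
red [ -2.5  -2.5 233.1]
```

View pics/m6.png

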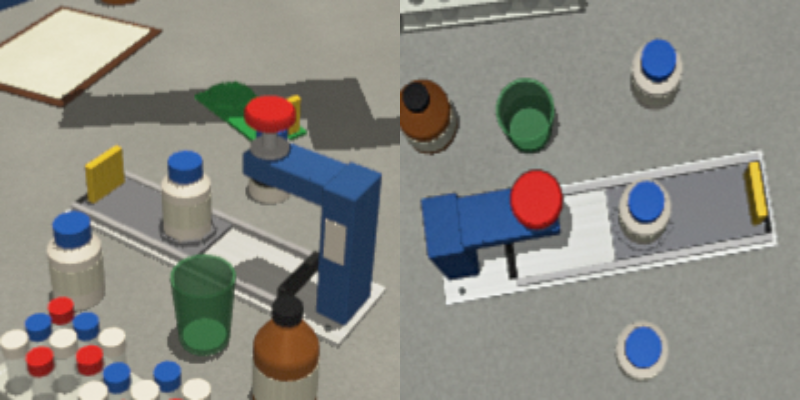

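The tab is against the outer stop, the bottle is upright in the cup, the cap top dropped from about 131 to 119–120 mm (home is 120), the plunger is up and the bystanders have not moved. I'm handing the job in.

```bash
python3 -c "
from h import *
print(env.job_done(), env.sense()['clock'])"
```

```text
the job is handed in; nothing more can be done
the job is handed in; nothing more can be done
```

The job is done and handed in at about 16 s of the 59 s allowed; the hand-in reports no verdict.

I gripped the yellow tab and pushed the carriage in against its inner stop. Then I pressed the red head with shut fingers until it stopped moving (tip at about 212 mm, force rising to 32 N). After releasing it I drew the carriage back out by the tab, let go and moved the arm clear.

Last checks from the cameras:
- **Carriage:** the tab is at press y of about -255 to -256 mm (outer stop -255 mm).
- **Cap:** its top is at about 119 mm (fully home is 120 mm), down from about 131 mm.
- **Plunger:** the head is up, at 233 mm.
- **Bottle:** it looks upright in the cup, and the cap lies within about 3 mm of the cup's centre.
- **Bystanders:** the two white bottles measured within about 2–3 mm of where they started. The amber bottle and the beaker look unmoved in the picture, but I did not measure them again.

None of the checks failed. The two cameras differ from each other by 2–4 mm, close to the roughly 2 mm calibration error of each.

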